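Mark a brass blank with the spring punch

ROBOT

A 7-joint arm with a two-finger parallel gripper is mounted at the origin on the work surface. World frame = base frame: x ahead of the robot, y to its left, z up, the work surface at z = 0. Lengths are in m, angles in rad, forces in N, time in s.
With the tool pointing down it reaches from about 0.425 to 0.925 m from the base axis. Payload 6.8 kg.
Tool frame: the origin (TCP) lies at the very end of the fingers, on their centre line; the grasp point (between the pads) lies 19 mm behind it; z points along the fingers, y is the line along which they close (so a half turn about z gives the same grasp; the last joint's range is limited). The gripper opens to 85 mm and grips with 20 to 120 N. Pads are 22 mm wide; open, the fingers measure 114 mm over their backs; the gripper's body (76 mm by 85 mm) begins 54 mm behind the grasp point. The pads swing forward as they close: fully open they stand 13 mm farther back than shut.
Start: joints at [-1.353, 0.477, 0.022, 1.555, -0.011, 1.109, -0.083], TCP at [0.216, 0.64, 0.231] pointing down, gripper open.
Joint ranges: [-2.96, 2.96], [-0.34, 2.1], [-1.41, 1.46], [0.24, 2.44], [-1.37, 4.51], [0.17, 1.92], [-2.96, 2.96]. Speed limits (rad/s): [2.39, 2.39, 3.14, 3.14, 3.14, 3.14, 3.14].

INTERFACE

Orientations are given as a rotation vector (axis times angle).
In Python, from bench import monitor, optics, r gives the robot as it stands.
- The arm moves only by the shell command python3 -m crank 'ROWS' [OPENING] [FORCE]. ROWS is JSON, a list of rows, each a list of 2 entries, a list of its own where there are three numbers: the shift along the tool's x, y, z in cm, then the turn, a rotation vector about the tool's x, y, z in rad. A call has 1 to 5 rows; each row shifts and turns the commanded pose from where the row before left it, along the tool's axes as they then stand; what a row does not reach is not made up. A row lasts 1/10 s, in which the tool goes at most 50 mm and 8.59 degrees, less where a joint would pass 70% of its speed; a pose out of reach is approached as far as the arm can. A call is refused whole if a number of a shift passes 5 or a number of a turn 0.15, either way. A call with a gripper value outside its range is refused whole. OPENING is the finger opening in cm, from 0 to 8.54, set as the call begins (- or left out, the last holds). The fingers move at their own pace and stop on an object; FORCE is the grip in N (left out, the last holds). Time passes only in rows, so rows that do not move let the fingers close. It gives the time, the measured TCP pose, the force, the opening and the grip force at its end, in the units of the state.
- monitor.get_obs(): the state, without advancing time (a new reading comes with each control period).
- optics.grab_frame(name): name is "side" or "top"; returns (picture, depth): 400x640x3 uint8, red, green, blue; 400x640 float32, m along the optical axis (not along the pixel's ray), 0 where there is no reading.
- optics.camera_model(name): a dict with "vertical_fov" (degrees; the focal length in pixels is half the picture's height over the tangent of half this angle, whatever the lens; pixels are square), "cx", "cy" (the principal point, pixels), "D" ([k1, k2, p1, p2, k3] as OpenCV has them; the pictures are not rectified), "R" (3x3) and "t" (3): a world point X has camera coordinates R X + t. Camera axes: x right, y down, z forward; pixel columns grow to the right and rows downward; lengths in m; the calibration is good to about 2 mm. A picture is of the moment at which its call begins. camera_model takes no time and is no camera call.
- r.hand_in(): hands the job in; it is judged then, once.
The state is a dict: "clock": time; "joints": joint angles; "qvel": joint speeds; "tau": joint torques, N m; "tcp_pos": TCP position; "orientation": TCP orientation; "contact_force": force on the tool from outside, world axes, zero at the start; "moment": the same for the moment, N m; "grip_width": finger opening in m; "gripper_force": force on a finger pad.
Only numpy, scipy, OpenCV 4.12 (cv2) and the standard library are available. Lean on these libraries where they do the work, as an engineer would, in place of code of your own. Each camera call takes 0.05 s, during which the arm holds its last target. There are 200 camera calls.

TASK

Stand the square-footed spring punch upright on the brass blank in the marking fixture, its foot snug against both fences in their corner, and let go. Then press its head straight down through both springs to the end stop, firmly but without ramming it, hold it there for about half a second and let it spring back up. Leave the punch standing snug in the corner, never fire it elsewhere, and leave everything else where it is.

Things in the scene. Friction and masses are not known exactly. Their poses are not given: they have to be found in the camera images.
- punch: square-footed spring punch, loose, about 0.4 kg (hidden, 0.3 to 0.5): square steel foot 44 x 44 x 12 mm, on it a grey square housing 30 x 30 mm from 12 to 56 mm height with its sides parallel to the foot's, on top a steel plunger with a round head 26 mm across and 8 mm thick, its top 80 mm above the underside at rest. Grip it by the housing. Origin: centre of the underside; z up through the head, x and y square to the sides. All four sides are alike
- punch_top (a point): centre of the top face of the punch's head; 80 mm above the punch's underside at rest, 66 mm at the end stop. The head first sinks 6 mm on a light spring (1 to 3 N), then meets a heavy spring that only starts to yield at 9 N and reaches 14 N after 8 mm more, where the hard stop is: 14 mm of travel in all. Let go, it springs back by itself
- jig: marking fixture, fixed: steel block 140 x 140 mm and 20 mm high with a 4 mm brass blank screwed on it (its top 24 mm above the bench) and two straight steel fences, 12 mm thick and standing 10 mm above the blank, along its +x and -y sides, meeting in a corner. Origin: centre of the underside; x and y along the block's sides, z up
- corner (a point): point on the blank's top surface where the inner faces of the two fences meet; axes as the fixture's. The blank lies on its -x and +y side; the inner faces are the planes x = 0 and y = 0 here. Snug means the punch's origin lies 22 mm from each face
- round_punch: round-footed spring punch, a bystander: same grey 30 mm square housing and steel head as the square-footed one, but on a round steel foot 48 mm across; same heights. Origin: centre of its underside
- torch: hand torch standing on its round 76 mm foot, 135 mm tall, bystander. Origin: centre of its underside
- file: flat file with round wooden handle, 245 mm long, 18 mm thick at the handle, lying between or near the punches, bystander. Origin: on the bench near its middle
- coil: coil of steel wire, 92 mm across, 12 mm high, bystander. Origin: its centre on the bench
- hammer: hammer lying on the bench, bystander. Origin: underneath it
- jar: glass jar with metal lid, 56 mm across, 60 mm high, bystander. Origin: centre of its underside
- tweezers: steel tweezers lying flat, 130 mm long, 6 mm high, bystander. Origin: under their middle
- punch_head: the moving head of the punch: steel disc 26 mm across, 8 mm thick. Origin: centre of its underside, 72 mm above the punch's underside at rest
There are look-alikes about, which are no part of the job. What is shaped like the punch but blue or brown is not meant.

How it is judged:
On the way, in this order (a step that is already met when the one before it is completed fails the run):
1. the punch stands upright on the blank, snug against both fences, and is let go (x of punch in the frame of corner between -0.0245 and -0.02 m and y of punch in the frame of corner between 0.02 and 0.0245 m and z of punch in the frame of corner between -0.002 and 0.002 m and angle between punch's own z axis and vertical below 0.05 rad and (angle between the x axis of punch and the x axis of jig, either way round below 0.06 rad or angle between the x axis of punch and the y axis of jig, either way round below 0.06 rad) and contact force between punch and the fingers below 0.3 N and linear speed of punch below 0.01 m/s), for 0.2 s.
2. its head is down at the end stop (within 1.2 mm) while the punch stays snug (x of punch in the frame of corner between -0.0245 and -0.02 m and y of punch in the frame of corner between 0.02 and 0.0245 m and z of punch in the frame of corner between -0.002 and 0.002 m and angle between punch's own z axis and vertical below 0.05 rad and (angle between the x axis of punch and the x axis of jig, either way round below 0.06 rad or angle between the x axis of punch and the y axis of jig, either way round below 0.06 rad) and z of punch_top in the frame of punch below 0.0672 m), for 0.3 s.
3. the head has sprung back up (x of punch in the frame of corner between -0.0245 and -0.02 m and y of punch in the frame of corner between 0.02 and 0.0245 m and z of punch in the frame of corner between -0.002 and 0.002 m and angle between punch's own z axis and vertical below 0.05 rad and (angle between the x axis of punch and the x axis of jig, either way round below 0.06 rad or angle between the x axis of punch and the y axis of jig, either way round below 0.06 rad) and z of punch_top in the frame of punch above 0.078 m), for 0.1 s.
At the end, for the whole second after the job is handed in: The punch stands upright (within 0.05 rad) and still on the blank, its foot within 2.5 mm of touching both fences and square to them within 0.06 rad, released, its head sprung back up to within 2 mm of its rest height (all of step 3 and contact force between punch and the fingers below 0.3 N and linear speed of punch below 0.01 m/s).
It fails at once if the head pushed more than 8 mm down while the punch is more than 15 mm from its place in the corner (z of punch_top in the frame of punch below 0.072 m and horizontal distance between punch and corner above 0.046 m).
It fails at once if the head rammed: more than 60 N on it (contact force between punch_head and anything else above 60 N).
It fails at once if the punch thrown over (tilted more than 0.8 rad) (angle between punch's own z axis and vertical above 0.8 rad).
It fails at once if a bystander moved more than 20 mm (distance of any of round_punch, torch, file, coil, hammer, jar, tweezers from where it was at the start of the episode above 0.02 m).
It also fails if it takes over 64 s, if anything falls off the work surface, if the arm or the gripper's body presses on something with over 40 N, if the wrist force passes 120 N, or if a joint passes its speed limit or range.

## Working session

There is one attempt and no reset: what is moved stays moved. The work goes in short steps, Python scripts to look and compute and a shell command to move; the robot and the scene stay as the last step left them, time stands still between calls to the robot, and variables do not carry over. Pictures are saved under pics/ and viewed, at most 10 in all, crops included, and the job is handed in when it is done.

```bash
ls; mkdir -p pics; cat > h.py <<'E'
import numpy as np, cv2
from bench import monitor, optics, r
def cam(n):
    m=optics.camera_model(n); f=200/np.tan(np.radians(m["vertical_fov"])/2)
    K=np.array([[f,0,m["cx"]],[0,f,m["cy"]],[0,0,1.]])
    return K,np.array(m["D"],float),np.array(m["R"]),np.array(m["t"])
def rays(n,px):
    K,D,R,t=cam(n)
    u=cv2.undistortPoints(np.array(px,float).reshape(-1,1,2),K,D).reshape(-1,2)
    return -R.T@t, np.c_[u,np.ones(len(u))]@R
def onplane(n,px,z):
    o,d=rays(n,px); return o+d*((z-o[2])/d[:,2])[:,None]
def depthpt(n,px,dep):
    o,d=rays(n,px); return np.array([o+di*dep[int(p[1]),int(p[0])] for di,p in zip(d,px)])
def proj(n,X):
    K,D,R,t=cam(n); return cv2.projectPoints(np.array(X,float).reshape(-1,1,3),cv2.Rodrigues(R)[0],t,K,D)[0].reshape(-1,2)
def grab(n,name=None):
    p,d=optics.grab_frame(n)
    if name: cv2.imwrite(f"pics/{name}.png",p[:,:,::-1]); np.save(f"pics/{name}_d.npy",d)
    return p,d
E
python3 - <<'E'
from h import *
for n in("top","side"):
    p,d=grab(n,n+"0"); K,D,R,t=cam(n); print(n,K[0,0],D,(-R.T@t).round(3),R[2].round(3),(d>0).mean())
o=monitor.get_obs(); print({k:np.round(v,3) for k,v in o.items()})
E
```

```text
pics
top 489.1831955654042 [-0.1220865  0.         0.         0.         0.       ] [ 0.346 -0.046  1.279] [ 0.185  0.014 -0.983] 0.99628125
side 404.3644645530529 [-0.09635413  0.          0.          0.          0.        ] [0.538 0.695 0.886] [ 0.04  -0.658 -0.752] 0.99580859375
{'clock': np.float64(0.1), 'joints': array([-1.353,  0.478,  0.022,  1.556, -0.012,  1.109, -0.083]), 'qvel': array([ 0.   , -0.001,  0.002, -0.007, -0.002,  0.001, -0.   ]), 'tau': array([ 4.0000e-03, -5.9776e+01,  1.6140e+00, -2.8196e+01,  1.3000e-02,
        5.0000e-03, -0.0000e+00]), 'tcp_pos': array([0.216, 0.639, 0.23 ]), 'orientation': array([-5.09e-01, -3.10e+00,  3.00e-03]), 'contact_force': array([0.694, 0.066, 0.168]), 'moment': array([-0.051,  0.038, -0.035]), 'gripper_force': np.float64(0.0), 'grip_width': np.float64(0.086)}
```

View pics/top0.png

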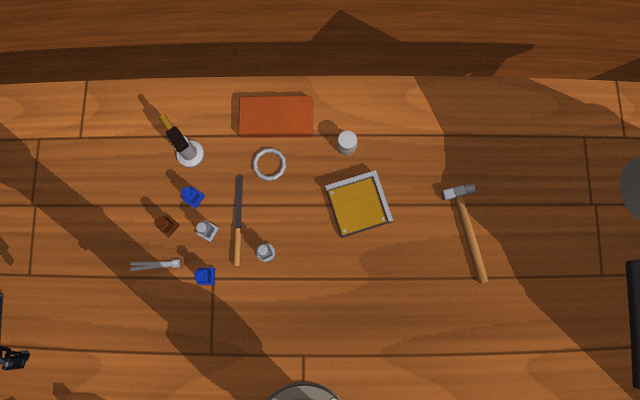

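View pics/side0.png

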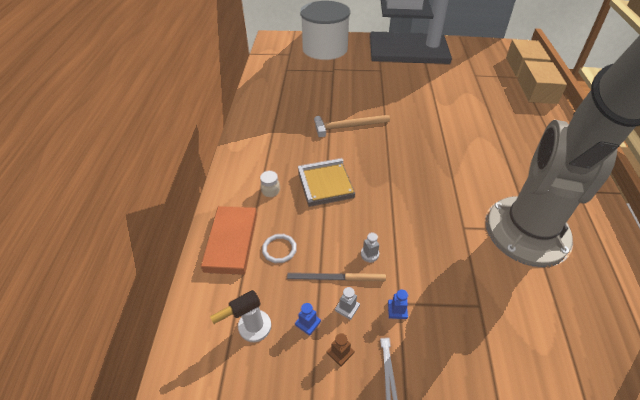

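```bash
python3 - <<'E'
from h import *
t=cv2.imread("pics/top0.png"); s=cv2.imread("pics/side0.png")
rs=lambda a,w,h:cv2.resize(a,(w,h),interpolation=cv2.INTER_CUBIC)
a=rs(t[185:285,155:285],390,300); b=rs(s[230:330,290:420],390,300); c=rs(t[160:245,315:400],300,300); e=rs(s[150:210,290:365],375,300)
cv2.imwrite("pics/crop0.png",np.vstack([np.hstack([a,b]),np.hstack([c,e,np.zeros((300,105,3),np.uint8)])]))
D=np.load("pics/top0_d.npy")
v,u=np.mgrid[0:400,0:640]; o,d=rays("top",np.c_[u.ravel(),v.ravel()])
P=(o+d*D.ravel()[:,None]).reshape(400,640,3); np.save("pics/P.npy",P)
def sel(x0,x1,y0,y1): return P[y0:y1,x0:x1].reshape(-1,3)
for nm,bx in dict(sq=(190,222,215,245),rd=(252,280,238,266)).items():
    q=sel(*bx)
    for lo,hi in((.005,.02),(.045,.065),(.07,.09)):
        w=q[(q[:,2]>lo)&(q[:,2]<hi)]
        rc=cv2.minAreaRect(w[:,:2].astype(np.float32)*1000) if len(w)>3 else None
        print(nm,lo,len(w),np.median(w,0).round(4),rc)
hsv=cv2.cvtColor(t,cv2.COLOR_BGR2HSV)
m=cv2.inRange(hsv,(18,120,60),(35,255,255)); m[:,:315]=0;m[:,400:]=0;m[:165]=0;m[245:]=0
cs=max(cv2.findContours(m,0,1)[0],key=cv2.contourArea)
w=onplane("top",cs.reshape(-1,2),.024)
rc=cv2.minAreaRect((w[:,:2]*1000).astype(np.float32)); print("brass",rc,cv2.boxPoints(rc).round(1).tolist())
q=sel(315,400,160,245)
for lo,hi in((.015,.022),(.022,.028),(.031,.037)):
    k=q[(q[:,2]>lo)&(q[:,2]<hi)]; rc=cv2.minAreaRect((k[:,:2]*1000).astype(np.float32)); print(lo,len(k),rc,cv2.boxPoints(rc).round(1).tolist())
E
```

```text
sq 0.005 152 [0.4988 0.2477 0.0116] ((508.94573974609375, 264.86798095703125), (80.06576538085938, 76.5086898803711), 7.812273979187012)
sq 0.045 68 [0.5009 0.2479 0.0562] ((506.0215759277344, 256.4488830566406), (30.532798767089844, 30.236223220825195), 60.95390319824219)
sq 0.07 92 [0.5054 0.2563 0.0796] ((505.7871398925781, 256.76214599609375), (24.505741119384766, 24.63313865661621), 83.79332733154297)
rd 0.005 113 [0.4441 0.0895 0.0111] ((453.4178771972656, 103.5221176147461), (64.39202117919922, 68.64762115478516), 5.0292792320251465)
rd 0.045 62 [0.4431 0.0936 0.0559] ((449.2671203613281, 99.8705062866211), (29.36579132080078, 29.904972076416016), 26.277780532836914)
rd 0.07 87 [0.4486 0.0993 0.0797] ((449.78564453125, 99.8424072265625), (24.15117835998535, 22.652074813842773), 88.25157165527344)
brass ((568.6962280273438, -137.05059814453125), (122.73031616210938, 123.49998474121094), 17.34800910949707) [[491.70001220703125, -96.4000015258789], [528.5, -214.3000030517578], [645.7000122070312, -177.6999969482422], [608.9000244140625, -59.79999923706055]]
0.015 704 ((572.6015014648438, -138.24188232421875), (134.6741943359375, 135.68360900878906), 17.328353881835938) [[488.1000061035156, -93.5], [528.5, -223.10000610351562], [657.0999755859375, -182.89999389648438], [616.7000122070312, -53.400001525878906]]
0.022 1633 ((572.5757446289062, -140.300537109375), (132.9827423095703, 139.16847229003906), 17.276784896850586) [[488.3999938964844, -93.5999984741211], [529.7999877929688, -226.5], [656.7000122070312, -187.0], [615.4000244140625, -54.099998474121094]]
0.031 372 ((576.4695434570312, -139.97335815429688), (139.77127075195312, 140.52276611328125), 16.955047607421875) [[489.1000061035156, -93.0999984741211], [530.0999755859375, -227.60000610351562], [663.7999877929688, -186.8000030517578], [622.7999877929688, -52.400001525878906]]
```

View pics/crop0.png

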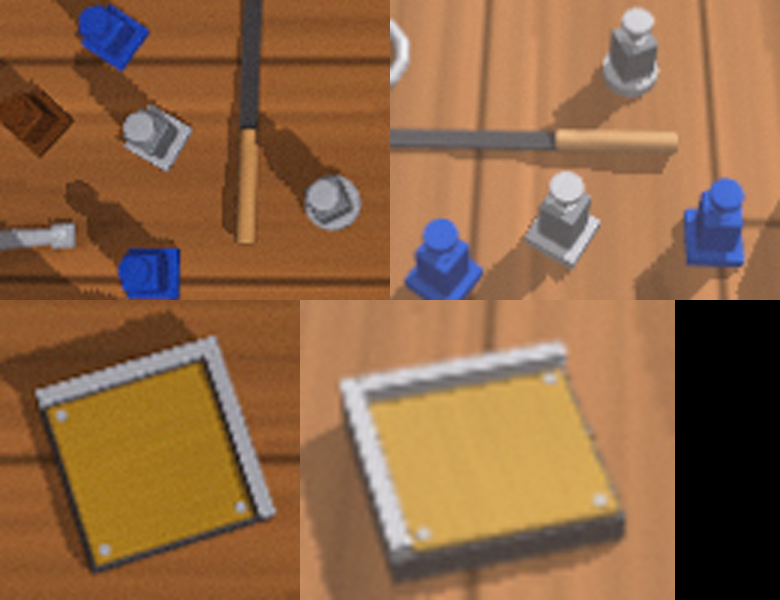

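Grey candidates are the square-footed one at top (205,231) / side (348,303) and the round-footed one at top (265,253) / side (371,250). Blue at (192,196) and (205,276) and brown at (167,225) are look-alikes. The crop confirms that (205,231) has the square foot, so that is the punch. The fences run along the jig's upper and right sides in the top view, with their inner corner at about (372,178).

```bash
cat >> h.py <<'E'
from scipy.spatial.transform import Rotation as Ro
def totool(X=None,yaw=None):
    "shift (cm, tool axes) to world X and turn about tool z so tool y lies along world yaw (deg, mod 90)"
    o=monitor.get_obs(); R=Ro.from_rotvec(o["orientation"]).as_matrix(); p=np.array(o["tcp_pos"])
    y=np.degrees(np.arctan2(R[1,1],R[0,1])); print("tcp",p.round(4),"yaw_y",y.round(2),"z",R[:,2].round(4),"F",np.round(o["contact_force"],1),"grip",round(float(o["grip_width"])*100,2),round(float(o["gripper_force"]),1),"t",o["clock"])
    if X is not None: print("shift cm",(R.T@(np.array(X)-p)*100).round(2))
    if yaw is not None:
        dy=(yaw-y+45)%90-45; print("turn tool z rad",round(-np.radians(dy),3))
E
python3 - <<'E'
from h import *
for n,px in(("top",[(218.3,230),(211.7,241.7),(195.7,232.3)]),):
    w=onplane(n,px,.012)*1000; a=w[1]-w[0]; b=w[2]-w[1]
    print(w.round(1).tolist(),np.degrees(np.arctan2(a[1],a[0]))%90,np.degrees(np.arctan2(b[1],b[0]))%90,np.linalg.norm(a),np.linalg.norm(b),((w[0]+w[2])/2).round(1))
# foot mask in both: bright grey, at foot heights
for n,bx,zz in(("top",(190,222,215,246),.012),("side",(330,365,285,322),.012)):
    im=cv2.imread(f"pics/{n}0.png"); D=np.load(f"pics/{n}0_d.npy"); x0,x1,y0,y1=bx
    v,u=np.mgrid[y0:y1,x0:x1]; uv=np.c_[u.ravel(),v.ravel()]; o,d=rays(n,uv); P=o+d*D[v,u].ravel()[:,None]
    hsv=cv2.cvtColor(im,cv2.COLOR_BGR2HSV)[v,u].reshape(-1,3)
    k=(hsv[:,1]<70)&(abs(P[:,2]-.012)<.006); w=onplane(n,uv[k],zz)[:,:2]*1000
    k2=abs(P[:,2]-.08)<.005
    print(n,k.sum(),cv2.minAreaRect(w.astype(np.float32)),"head",P[k2].mean(0).round(4),k2.sum(), "median z",np.median(P[k2][:,2]))
totool([.506,.2565,.16],61)
E
```

```text
[[506.7, 226.4, 12.0], [475.8, 242.9, 12.0], [500.5, 286.6, 12.0]] 61.90798725856064 60.49848549241637 35.02962537128063 50.187310498175584 [503.6 256.5  12. ]
top 123 ((505.5429382324219, 255.61903381347656), (45.161861419677734, 43.98119354248047), 59.89138412475586) head [0.5059 0.2565 0.0799] 84 median z 0.07998296943369554
side 152 ((507.64532470703125, 258.2671203613281), (46.65892791748047, 44.90655517578125), 61.28311538696289) head [0.5077 0.2573 0.0799] 104 median z 0.0801252973950099
tcp [0.2159 0.639  0.2304] yaw_y 71.34 z [-4.0e-04 -1.6e-03 -1.0e+00] F [0.7 0.1 0.2] grip 8.6 0.0 t 0.1
shift cm [-39.73 -26.94   7.09]
turn tool z rad 0.18
```

```bash
python3 -m crank '[[[-2,-1.3,0],[0,0,0]],[[-4,-2.7,0.5],[0,0,0]],[[-4,-2.7,0.5],[0,0,0]],[[-4,-2.7,0.5],[0,0,0]],[[-4,-2.7,0.5],[0,0,0]]]' 5.5 30; python3 -m crank '[[[-4,-2.7,0.5],[0,0,0]],[[-4,-2.7,0.5],[0,0,0]],[[-4,-2.7,0.5],[0,0,0]],[[-4,-2.7,0.5],[0,0,0]],[[-4,-2.7,0.5],[0,0,0]]]'; python3 -m crank '[[[-2,-1.3,0.5],[0,0,0]],[[0,0,0],[0,0,0.09]],[[0,0,0],[0,0,0.09]],[[0,0,0],[0,0,0]],[[0,0,0],[0,0,0]]]'
python3 -c "
from h import *
totool([.5065,.257,.023],61)"
```

```text
clock: 0.6
tcp_pos: [0.3486, 0.4654, 0.2108]
orientation: [-0.509, -3.1, 0.001]
contact_force: [1.0, 0.4, 0.4]
grip_width: 0.0552
gripper_force: 0.0
clock: 1.1
tcp_pos: [0.4948, 0.2735, 0.1859]
orientation: [-0.509, -3.1, 0.0]
contact_force: [0.8, 0.9, 0.1]
grip_width: 0.0546
gripper_force: 0.0
clock: 1.6
tcp_pos: [0.5086, 0.2567, 0.1811]
orientation: [-0.782, -3.042, 0.001]
contact_force: [0.4, -0.1, -0.1]
grip_width: 0.0553
gripper_force: 0.0
tcp [0.5086 0.2567 0.1811] yaw_y 61.18 z [-4.e-04 -3.e-04 -1.e+00] F [ 0.4 -0.1 -0.1] grip 5.53 0.0 t 1.6
shift cm [ 0.2  -0.07 15.81]
turn tool z rad 0.003
```

```bash
python3 -m crank '[[[0.2,-0.07,2],[0,0,0]],[[0,0,2.5],[0,0,0]],[[0,0,2.5],[0,0,0]],[[0,0,2],[0,0,0]],[[0,0,0],[0,0,0]]]'; python3 -m crank '[[[0,0,2],[0,0,0]],[[0,0,2],[0,0,0]],[[0,0,2],[0,0,0]],[[0,0,0.8],[0,0,0]],[[0,0,0],[0,0,0]]]';
python3 -c "
from h import *
totool([.5065,.257,.023],61)
p,d=grab('side','s1'); cv2.imwrite('pics/s1c.png',cv2.resize(p[230:350,280:420,::-1],(700,600),interpolation=2))"
```

```text
clock: 2.1
tcp_pos: [0.5047, 0.2563, 0.0888]
orientation: [-0.781, -3.039, 0.006]
contact_force: [-0.6, -1.1, -0.6]
grip_width: 0.0547
gripper_force: 0.0
clock: 2.6
tcp_pos: [0.5065, 0.257, 0.0231]
orientation: [-0.785, -3.041, 0.001]
contact_force: [-0.4, 0.1, -0.4]
grip_width: 0.0552
gripper_force: 0.0
tcp [0.5065 0.257  0.0231] yaw_y 61.07 z [-1.e-03 -5.e-04 -1.e+00] F [-0.4  0.1 -0.4] grip 5.52 0.0 t 2.6
shift cm [ 0.   -0.    0.01]
turn tool z rad 0.001
```

View pics/s1c.png

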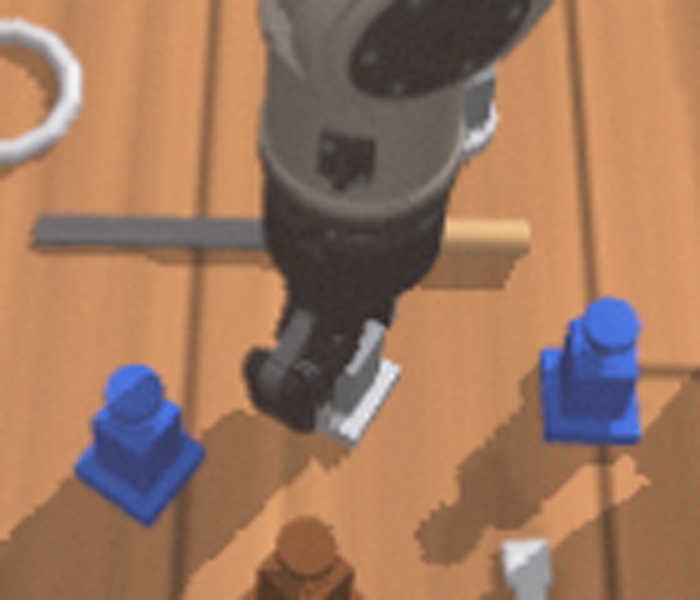

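The crop shows the fingers straddling the housing, with the punch foot at side px (352,311) and clear of its neighbours. I'll close and lift.

```bash
python3 -m crank '[[[0,0,0],[0,0,0]],[[0,0,0],[0,0,0]],[[0,0,0],[0,0,0]],[[0,0,0],[0,0,0]],[[0,0,0],[0,0,0]]]' 2.0 35; python3 -m crank '[[[0,0,0],[0,0,0]],[[0,0,0],[0,0,0]],[[0,0,-1],[0,0,0]],[[0,0,-2],[0,0,0]],[[0,0,-3],[0,0,0]]]';python3 -m crank '[[[0,0,-3],[0,0,0]],[[0,0,-3],[0,0,0]],[[0,0,0],[0,0,0.0]],[[0,0,0],[0,0,0.0]],[[0,0,0],[0,0,0.0]]]'
python3 -c "
from h import *
c=np.array([.6475,-.178]); e=np.radians(17.1); x=np.array([np.cos(e),np.sin(e)]); y=np.array([-x[1],x[0]])
X=c-.032*x+.032*y; print(X)
totool([*X,.143],17.1)
grab('side','s2');"
```

```text
clock: 3.15
tcp_pos: [0.5075, 0.2572, 0.0245]
orientation: [0.786, 3.041, 0.002]
contact_force: [-0.1, -0.8, 5.6]
grip_width: 0.0296
gripper_force: 36.1
clock: 3.65
tcp_pos: [0.5052, 0.2562, 0.0828]
orientation: [-0.785, -3.039, 0.005]
contact_force: [0.9, 0.3, -4.2]
grip_width: 0.0297
gripper_force: 35.3
clock: 4.15
tcp_pos: [0.5055, 0.2564, 0.1417]
orientation: [-0.785, -3.04, 0.003]
contact_force: [0.2, -0.3, -4.9]
grip_width: 0.0294
gripper_force: 35.6
[ 0.60750533 -0.15682391]
tcp [0.5055 0.2564 0.1417] yaw_y 61.04 z [-0.0026 -0.0016 -1.    ] F [ 0.2 -0.3 -4.9] grip 2.94 35.6 t 4.15
shift cm [-28.94 -31.21  -0.09]
turn tool z rad 0.767
```

```bash
python3 -m crank '[[[-1.5,-1.6,0],[0,0,0]],[[-2.8,-3,0],[0,0,0]],[[-2.8,-3,0],[0,0,0]],[[-2.8,-3,0],[0,0,0]],[[-2.8,-3,0],[0,0,0]]]'; python3 -m crank '[[[-2.8,-3,0],[0,0,0]],[[-2.8,-3,0],[0,0,0]],[[-2.8,-3,0],[0,0,0]],[[-2.8,-3,0],[0,0,0]],[[-2.8,-3,0],[0,0,0]]]';python3 -m crank '[[[-2.2,-2.4,0],[0,0,0]],[[0,0,0],[0,0,0.13]],[[0,0,0],[0,0,0.13]],[[0,0,0],[0,0,0.13]],[[0,0,0],[0,0,0.13]]]'; python3 -m crank '[[[0,0,0],[0,0,0.13]],[[0,0,0],[0,0,0.12]],[[0,0,0],[0,0,0.0]],[[0,0,0],[0,0,0.0]],[[0,0,0],[0,0,0]]]'
python3 - <<'E'
from h import *
print(np.round(monitor.get_obs()["joints"],2))
c=np.array([.6475,-.178]); e=np.radians(17.1); x=np.array([np.cos(e),np.sin(e)]); y=np.array([-x[1],x[0]])
X=c-.032*x+.032*y
totool([*X,.06],17.1)
p,d=grab('side','s3'); q,d=grab('top','t3')
cv2.imwrite('pics/c3.png',np.hstack([cv2.resize(p[60:220,240:400,::-1],(400,400),interpolation=2),cv2.resize(q[140:260,300:420,::-1],(400,400),interpolation=2)]))
E
```

```text
clock: 4.7
tcp_pos: [0.5512, 0.0747, 0.1418]
orientation: [-0.785, -3.04, 0.002]
contact_force: [1.2, 0.3, -3.5]
grip_width: 0.0296
gripper_force: 35.5
clock: 5.2
tcp_pos: [0.601, -0.124, 0.1415]
orientation: [-0.785, -3.039, 0.001]
contact_force: [-0.0, -0.1, -4.1]
grip_width: 0.0298
gripper_force: 35.5
clock: 5.7
tcp_pos: [0.6083, -0.1541, 0.1413]
orientation: [-1.548, -2.73, 0.002]
contact_force: [0.2, -0.4, -3.7]
grip_width: 0.0292
gripper_force: 35.8
clock: 6.2
tcp_pos: [0.609, -0.1541, 0.1426]
orientation: [-1.867, -2.525, 0.001]
contact_force: [0.4, -0.1, -3.4]
grip_width: 0.029
gripper_force: 35.8
[-0.19  0.53  0.47  1.78 -0.3   0.91  0.7 ]
tcp [ 0.609  -0.1541  0.1426] yaw_y 17.04 z [-1.2e-03  2.0e-04 -1.0e+00] F [ 0.4 -0.1 -3.4] grip 2.9 35.8 t 6.2
shift cm [-0.22 -0.22  8.26]
turn tool z rad -0.001
```

View pics/c3.png

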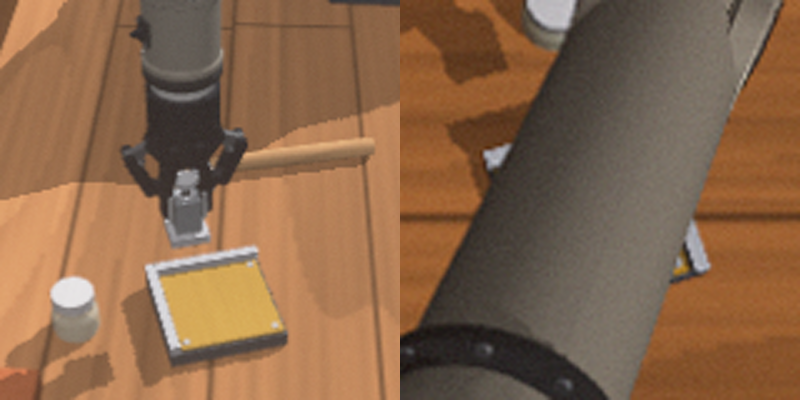

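Side view (crop (185,232)): punch held upright, and the fixture below is clear. The arm hides the fixture in the top view, so I'll go down carefully about 10 mm off the fences and feel for the blank.

```bash
python3 -m crank '[[[-0.2,-0.2,2],[0,0,0]],[[0,0,3],[0,0,0]],[[0,0,2.5],[0,0,0]],[[0,0,0.7],[0,0,0]],[[0,0,0],[0,0,0]]]'; python3 -m crank '[[[0,0,0.4],[0,0,0]],[[0,0,0.2],[0,0,0]],[[0,0,0],[0,0,0]]]';python3 -m crank '[[[0,0,0.2],[0,0,0]],[[0,0,0],[0,0,0]]]'; python3 -m crank '[[[0,0,0.1],[0,0,0]],[[0,0,0],[0,0,0]]]';  python3 -m crank '[[[0,0,0.1],[0,0,0]],[[0,0,0],[0,0,0]]]'
```

```text
clock: 6.8
tcp_pos: [0.6074, -0.1566, 0.0605]
orientation: [-1.869, -2.523, 0.002]
contact_force: [-0.4, 0.2, -4.0]
grip_width: 0.0295
gripper_force: 35.8
clock: 7.1
tcp_pos: [0.6086, -0.1568, 0.056]
orientation: [1.87, 2.523, 0.001]
contact_force: [0.1, -0.1, -4.6]
grip_width: 0.0295
gripper_force: 36.0
clock: 7.3
tcp_pos: [0.6082, -0.1566, 0.0534]
orientation: [1.871, 2.524, 0.0]
contact_force: [-0.4, 0.5, -4.0]
grip_width: 0.0292
gripper_force: 36.0
clock: 7.5
tcp_pos: [0.608, -0.1567, 0.0522]
orientation: [-1.871, -2.524, 0.0]
contact_force: [0.1, -0.8, -4.2]
grip_width: 0.0296
gripper_force: 36.0
clock: 7.7
tcp_pos: [0.608, -0.1567, 0.0512]
orientation: [-1.871, -2.524, 0.0]
contact_force: [-0.0, 0.3, -3.7]
grip_width: 0.0298
gripper_force: 36.0
```

```bash
python3 -m crank '[[[0,0,0.1],[0,0,0]],[[0,0,0],[0,0,0]]]' | grep -E "tcp|contact"; python3 -m crank '[[[0,0,0.1],[0,0,0]],[[0,0,0],[0,0,0]]]'| grep -E "tcp|contact";  python3 -m crank '[[[0,0,0.1],[0,0,0]],[[0,0,0],[0,0,0]]]'| grep -E "tcp|contact"
python3 - <<'E'
from h import *
c=np.array([.6475,-.178]); e=np.radians(17.1); x=np.array([np.cos(e),np.sin(e)]); y=np.array([-x[1],x[0]])
totool([*(c-.022*x+.022*y),.050],17.1)
p,d=grab('side','s4'); q,d=grab('top','t3')
cv2.imwrite('pics/c4.png',cv2.resize(p[120:220,280:370,::-1],(540,600),interpolation=2))
E
```

```text
tcp_pos: [0.608, -0.1567, 0.0501]
contact_force: [0.0, -0.8, -4.7]
tcp_pos: [0.608, -0.1567, 0.0491]
contact_force: [-0.6, 0.6, -4.5]
tcp_pos: [0.6081, -0.1567, 0.0486]
contact_force: [-2.0, -0.2, 0.1]
tcp [ 0.6081 -0.1567  0.0486] yaw_y 16.89 z [ 2.e-04  2.e-04 -1.e+00] F [-2.  -0.2  0.1] grip 2.99 36.4 t 8.3
shift cm [-0.99  0.94 -0.14]
turn tool z rad -0.004
```

View pics/c4.png

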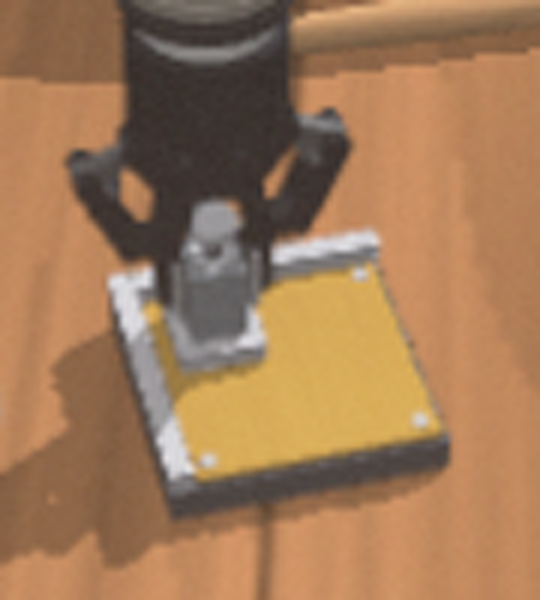

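The crop shows the punch upright on the brass, foot at (220,345), with gaps to both fences. Contact is at TCP z ≈ 0.0487. I'll lift 1.5 mm and feel for the +x fence (tool +y).

```bash
python3 -m crank '[[[0,0,-0.15],[0,0,0]],[[0,0.3,0],[0,0,0]],[[0,0.3,0],[0,0,0]],[[0,0,0],[0,0,0]],[[0,0,0],[0,0,0]]]' | grep -E "tcp|contact"; for i in 1; do python3 -m crank '[[[0,0.1,0],[0,0,0]],[[0,0,0],[0,0,0]]]'| grep -E "tcp|contact";  python3 -m crank '[[[0,0.1,0],[0,0,0]],[[0,0,0],[0,0,0]]]'| grep -E "tcp|contact"; python3 -m crank '[[[0,0.1,0],[0,0,0]],[[0,0,0],[0,0,0]]]'| grep -E "tcp|contact"; done
```

```text
tcp_pos: [0.6139, -0.1549, 0.0496]
contact_force: [-0.0, -0.6, -3.8]
tcp_pos: [0.6149, -0.1547, 0.0498]
contact_force: [-0.3, 0.0, -4.6]
tcp_pos: [0.6159, -0.1543, 0.0498]
contact_force: [-0.2, 0.3, -5.3]
tcp_pos: [0.6169, -0.154, 0.0498]
contact_force: [-0.1, 0.5, -4.6]
```

```bash
for i in 1; do python3 -m crank '[[[0,0.1,0],[0,0,0]],[[0,0,0],[0,0,0]]]'| grep -E "tcp|contact";  python3 -m crank '[[[0,0.1,0],[0,0,0]],[[0,0,0],[0,0,0]]]'| grep -E "tcp|contact"; python3 -m crank '[[[0,0.1,0],[0,0,0]],[[0,0,0],[0,0,0]]]'| grep -E "tcp|contact"; python3 -m crank '[[[0,0.05,0],[0,0,0]],[[0,0,0],[0,0,0]]]'| grep -E "tcp|contact"; done
```

```text
tcp_pos: [0.6178, -0.1537, 0.0498]
contact_force: [-0.1, 0.8, -4.7]
tcp_pos: [0.6181, -0.1537, 0.0497]
contact_force: [-1.5, 0.1, -4.0]
tcp_pos: [0.6181, -0.1537, 0.0495]
contact_force: [-5.1, -1.4, -1.3]
tcp_pos: [0.6182, -0.1538, 0.0494]
contact_force: [-6.1, -1.7, -0.9]
```

+x fence found. Next the -y fence (tool -x).

```bash
for i in 1; do python3 -m crank '[[[0,-0.15,0],[0,0,0]],[[-0.3,0,0],[0,0,0]],[[-0.3,0,0],[0,0,0]],[[0,0,0],[0,0,0]],[[0,0,0],[0,0,0]]]'| grep -E "tcp|contact";  python3 -m crank '[[[-0.1,0,0],[0,0,0]],[[0,0,0],[0,0,0]]]'| grep -E "tcp|contact"; python3 -m crank '[[[-0.1,0,0],[0,0,0]],[[0,0,0],[0,0,0]]]'| grep -E "tcp|contact"; python3 -m crank '[[[-0.1,0,0],[0,0,0]],[[0,0,0],[0,0,0]]]'| grep -E "tcp|contact"; done; python3 -c "
from h import *
totool()"
```

```text
tcp_pos: [0.6199, -0.1597, 0.0495]
contact_force: [-3.8, -0.6, -4.8]
tcp_pos: [0.6201, -0.1601, 0.0495]
contact_force: [-5.5, 0.9, -5.3]
tcp_pos: [0.6204, -0.1608, 0.0495]
contact_force: [-5.8, 1.2, -4.7]
tcp_pos: [0.6207, -0.1618, 0.0495]
contact_force: [-5.2, 0.4, -4.3]
tcp [ 0.6207 -0.1618  0.0495] yaw_y 16.92 z [-1.3e-03  6.0e-04 -1.0e+00] F [-5.2  0.4 -4.3] grip 2.96 36.0 t 11.4
```

```bash
for i in 1; do python3 -m crank '[[[-0.1,0,0],[0,0,0]],[[0,0,0],[0,0,0]]]'| grep -E "tcp|contact"; python3 -m crank '[[[-0.1,0,0],[0,0,0]],[[0,0,0],[0,0,0]]]'| grep -E "tcp|contact"; python3 -m crank '[[[-0.1,0,0],[0,0,0]],[[0,0,0],[0,0,0]]]'| grep -E "tcp|contact"; done; python3 -c "
from h import *
totool()"
```

```text
tcp_pos: [0.6209, -0.1628, 0.0495]
contact_force: [-4.5, 0.6, -4.9]
tcp_pos: [0.6212, -0.1637, 0.0495]
contact_force: [-4.4, 1.2, -5.4]
tcp_pos: [0.6216, -0.1647, 0.0496]
contact_force: [-5.2, 1.0, -5.2]
tcp [ 0.6216 -0.1647  0.0496] yaw_y 16.91 z [-1.2e-03  6.0e-04 -1.0e+00] F [-5.2  1.  -5.2] grip 2.93 36.0 t 12.0
```

```bash
for i in 1; do python3 -m crank '[[[-0.1,0,0],[0,0,0]],[[0,0,0],[0,0,0]]]'| grep -E "tcp|contact"; python3 -m crank '[[[-0.1,0,0],[0,0,0]],[[0,0,0],[0,0,0]]]'| grep -E "tcp|contact"; python3 -m crank '[[[-0.1,0,0],[0,0,0]],[[0,0,0],[0,0,0]]]'| grep -E "tcp|contact"; done; python3 -c "
from h import *
totool()"
```

```text
tcp_pos: [0.6218, -0.1653, 0.0495]
contact_force: [-5.8, 1.4, -5.3]
tcp_pos: [0.6218, -0.1654, 0.0495]
contact_force: [-6.1, 4.0, -2.4]
tcp_pos: [0.6218, -0.1655, 0.0495]
contact_force: [-7.6, 4.6, -1.4]
tcp [ 0.6218 -0.1655  0.0495] yaw_y 16.98 z [-0.0031  0.0034 -1.    ] F [-7.6  4.6 -1.4] grip 2.95 36.6 t 12.6
```

Both fences are touched. I'll lower onto the blank and let go.

```bash
python3 -m crank '[[[0,0,0.07],[0,0,0]],[[0,0,0],[0,0,0]]]'| grep -E "tcp|contact"; python3 -m crank '[[[0,0,0.05],[0,0,0]],[[0,0,0],[0,0,0]],[[0,0,0],[0,0,0]]]'| grep -E "tcp|contact"; python3 -m crank '[[[0,0,0],[0,0,0]],[[0,0,0],[0,0,0]],[[0,0,0],[0,0,0]],[[0,0,0],[0,0,0]],[[0,0,0],[0,0,0]]]' 5; python3 -c "
from h import *
totool()
p,d=grab('side','s5'); cv2.imwrite('pics/c5.png',cv2.resize(p[120:220,280:370,::-1],(540,600),interpolation=2))"
```

```text
tcp_pos: [0.6219, -0.1655, 0.0491]
contact_force: [-8.3, 5.3, 1.3]
tcp_pos: [0.6219, -0.1655, 0.0488]
contact_force: [-9.8, 5.8, 3.5]
clock: 13.6
tcp_pos: [0.6235, -0.1682, 0.0489]
orientation: [1.87, 2.523, 0.001]
contact_force: [-0.6, 0.2, 0.1]
grip_width: 0.0501
gripper_force: 0.0
tcp [ 0.6235 -0.1682  0.0489] yaw_y 16.89 z [ 1.1e-03 -4.0e-04 -1.0e+00] F [-0.6  0.2  0.1] grip 5.01 0.0 t 13.6
```

View pics/c5.png

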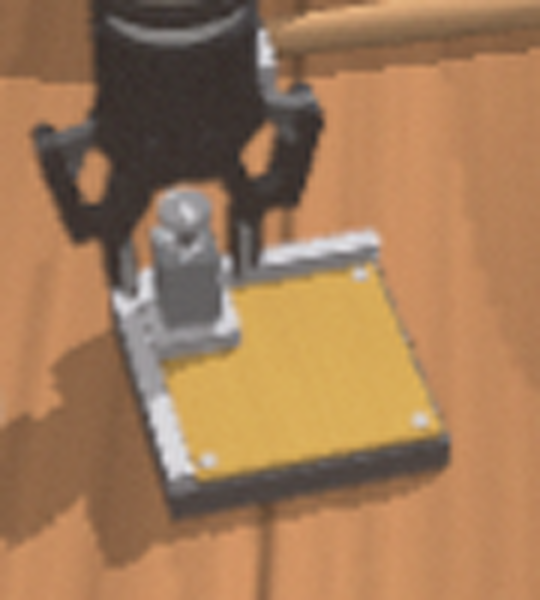

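The crop shows the punch standing upright in the fence corner, foot at (190,325), fingers open and clear. I'll go straight up, close the fingers and locate the head.

```bash
python3 -m crank '[[[0,0,-0.5],[0,0,0]],[[0,0,-1],[0,0,0]],[[0,0,-2],[0,0,0]],[[0,0,-2.5],[0,0,0]],[[0,0,-2.5],[0,0,0]]]'| grep -E "tcp|contact"; python3 -m crank '[[[0,0,-1.5],[0,0,0]],[[0,0,0],[0,0,0]],[[0,0,0],[0,0,0]],[[0,0,0],[0,0,0]],[[0,0,0],[0,0,0]]]' 0; python3 - <<'E'
from h import *
X=[]
for n in("side","top"):
    p,d=grab(n,n+'6')
    v,u=np.mgrid[0:400,0:640]; o,dd=rays(n,np.c_[u.ravel(),v.ravel()]); P=o+dd*d.ravel()[:,None]
    near=np.hypot(P[:,0]-.622,P[:,1]+.166)
    for nm,z,rad in(("head",.104,.025),("housing",.08,.03),("foot",.036,.045)):
        k=(abs(P[:,2]-z)<.004)&(near<rad); w=P[k]
        if k.sum()>5: print(n,nm,k.sum(),w.mean(0).round(4),cv2.minAreaRect((w[:,:2]*1000).astype(np.float32)))
        if nm=="head" and n=="side" and k.sum()>5: H=w.mean(0)
totool([*H[:2],.108],17)
totool([.6219,-.1655,.108],17)
E
```

```text
tcp_pos: [0.6229, -0.168, 0.1352]
contact_force: [0.1, -1.1, -0.1]
clock: 14.65
tcp_pos: [0.6222, -0.1676, 0.1472]
orientation: [-1.87, -2.522, 0.002]
contact_force: [-0.5, -0.1, 1.3]
grip_width: -0.0001
gripper_force: 0.0
side head 47 [ 0.6231 -0.1626  0.1033] ((622.8226928710938, -161.67745971679688), (23.0001220703125, 24.898666381835938), 4.157686710357666)
side housing 61 [ 0.6225 -0.1586  0.0795] ((622.356201171875, -161.47097778320312), (30.11594581604004, 30.078384399414062), 16.651870727539062)
side foot 145 [ 0.6299 -0.1581  0.0348] ((620.5037841796875, -165.3033447265625), (74.24348449707031, 64.58405303955078), 15.444100379943848)
tcp [ 0.6225 -0.1678  0.1476] yaw_y 16.9 z [-1.6e-03  1.0e-04 -1.0e+00] F [0.3 0.1 0.8] grip 0.02 0.0 t 14.75
shift cm [0.47 0.21 3.96]
turn tool z rad -0.002
tcp [ 0.6225 -0.1678  0.1476] yaw_y 16.9 z [-1.6e-03  1.0e-04 -1.0e+00] F [0.3 0.1 0.8] grip 0.02 0.0 t 14.75
shift cm [0.23 0.02 3.96]
turn tool z rad -0.002
```

```bash
python3 -m crank '[[[0.39,0.1,1],[0,0,0]],[[0,0,1.5],[0,0,0]],[[0,0,1],[0,0,0]],[[0,0,0],[0,0,0]],[[0,0,0],[0,0,0]]]'| grep -E "tcp|contact"; python3 -m crank '[[[0,0,0.3],[0,0,0]],[[0,0,0.3],[0,0,0]],[[0,0,0],[0,0,0]],[[0,0,0],[0,0,0]]]'| grep -E "tcp|contact"; python3 -m crank '[[[0,0,0.3],[0,0,0]],[[0,0,0.2],[0,0,0]],[[0,0,0],[0,0,0]],[[0,0,0],[0,0,0]]]'| grep -E "tcp|contact"; python3 -c "
from h import *
totool([.622,-.1635,.09])
p,d=grab('side','s7'); cv2.imwrite('pics/c7.png',cv2.resize(p[120:220,280:370,::-1],(540,600),interpolation=2))"
```

```text
tcp_pos: [0.6225, -0.164, 0.113]
contact_force: [-0.2, -1.3, 0.1]
tcp_pos: [0.6228, -0.1639, 0.1077]
contact_force: [0.2, -0.4, -0.1]
tcp_pos: [0.623, -0.1639, 0.1027]
contact_force: [0.3, -0.5, 0.1]
tcp [ 0.623  -0.1639  0.1027] yaw_y 16.9 z [ 4.e-04 -1.e-04 -1.e+00] F [ 0.3 -0.5  0.1] grip 0.0 0.7 t 16.05
shift cm [ 0.07 -0.08  1.27]
```

View pics/c7.png

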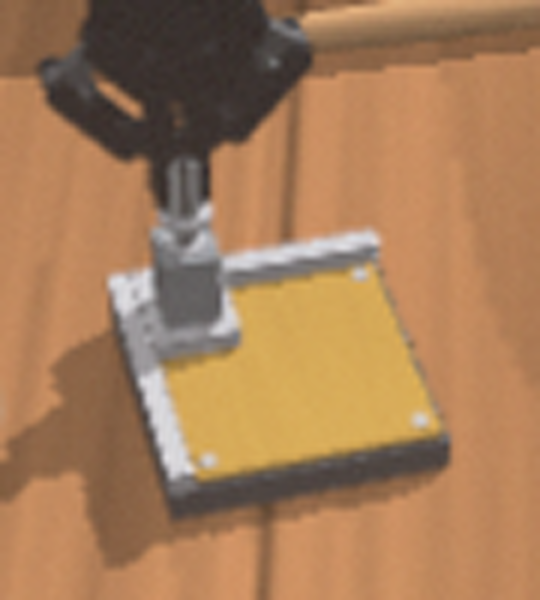

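The crop shows the fingertips centred on the head at (185,210), and the punch is unmoved in the corner. Pressing now.

```bash
python3 -m crank '[[[0,0,0.2],[0,0,0]],[[0,0,0.2],[0,0,0]],[[0,0,0],[0,0,0]]]'| grep -E "tcp|contact"; python3 -m crank '[[[0,0,0.2],[0,0,0]],[[0,0,0.2],[0,0,0]],[[0,0,0],[0,0,0]]]'| grep -E "tcp|contact"; python3 -m crank '[[[0,0,0.2],[0,0,0]],[[0,0,0.1],[0,0,0]],[[0,0,0],[0,0,0]]]'| grep -E "tcp|contact";python3 -m crank '[[[0,0,0.1],[0,0,0]],[[0,0,0.1],[0,0,0]],[[0,0,0],[0,0,0]]]'| grep -E "tcp|contact"
```

```text
tcp_pos: [0.623, -0.1639, 0.0985]
contact_force: [0.6, -0.8, 2.8]
tcp_pos: [0.6231, -0.164, 0.0954]
contact_force: [-2.0, 0.9, 9.6]
tcp_pos: [0.6232, -0.1639, 0.0928]
contact_force: [-2.5, 1.4, 12.2]
tcp_pos: [0.6232, -0.1639, 0.0909]
contact_force: [-1.7, 1.3, 13.9]
```

```bash
python3 -m crank '[[[0,0,0.1],[0,0,0]],[[0,0,0],[0,0,0]]]'| grep -E "tcp|contact"; python3 -m crank '[[[0,0,0.1],[0,0,0]],[[0,0,0],[0,0,0]]]'| grep -E "tcp|contact"; python3 -m crank '[[[0,0,0.1],[0,0,0]],[[0,0,0],[0,0,0]]]'| grep -E "tcp|contact"
```

```text
tcp_pos: [0.6232, -0.1639, 0.09]
contact_force: [-3.6, 1.5, 13.7]
tcp_pos: [0.6233, -0.164, 0.0899]
contact_force: [-4.3, 2.0, 18.9]
tcp_pos: [0.6236, -0.1641, 0.0897]
contact_force: [-7.8, 2.0, 24.3]
```

End stop reached at 24 N. I'll hold for 0.5 s, then lift off straight.

```bash
python3 -m crank '[[[0,0,0],[0,0,0]],[[0,0,0],[0,0,0]],[[0,0,0],[0,0,0]],[[0,0,0],[0,0,0]],[[0,0,0],[0,0,0]]]'| grep -E "tcp|contact"; python3 -m crank '[[[0,0,-0.3],[0,0,0]],[[0,0,-0.4],[0,0,0]],[[0,0,-0.5],[0,0,0]],[[0,0,-0.6],[0,0,0]],[[0,0,-0.8],[0,0,0]]]'| grep -E "tcp|contact"; python3 -m crank '[[[0,0,-1.5],[0,0,0]],[[0,0,-2],[0,0,0]],[[0,0,-2],[0,0,0]],[[0,0,0],[0,0,0]],[[0,0,0],[0,0,0]]]'| grep -E "tcp|contact"; python3 - <<'E'
from h import *
p,d=grab("side","s8"); q,_=grab("top","t8")
n="side"; v,u=np.mgrid[0:400,0:640]; o,dd=rays(n,np.c_[u.ravel(),v.ravel()]); P=o+dd*d.ravel()[:,None]
near=np.hypot(P[:,0]-.622,P[:,1]+.164)
for z,rad in((.104,.025),(.08,.03)):
    w=P[(abs(P[:,2]-z)<.004)&(near<rad)]; print(len(w),w.mean(0).round(4),cv2.minAreaRect((w[:,:2]*1000).astype(np.float32)))
cv2.imwrite('pics/c8.png',cv2.resize(p[120:220,280:370,::-1],(540,600),interpolation=2))
E
```

```text
tcp_pos: [0.6235, -0.1641, 0.0897]
contact_force: [-6.8, 3.3, 23.4]
tcp_pos: [0.6221, -0.1636, 0.1123]
contact_force: [-0.6, 0.4, 0.5]
tcp_pos: [0.6228, -0.1638, 0.168]
contact_force: [0.2, 0.2, -0.4]
47 [ 0.6234 -0.1628  0.103 ] ((622.8919677734375, -162.64305114746094), (22.997758865356445, 23.65631675720215), 4.0464982986450195)
55 [ 0.6224 -0.159   0.0798] ((622.0401000976562, -161.22239685058594), (31.951997756958008, 29.19549560546875), 4.578426361083984)
```

View pics/c8.png

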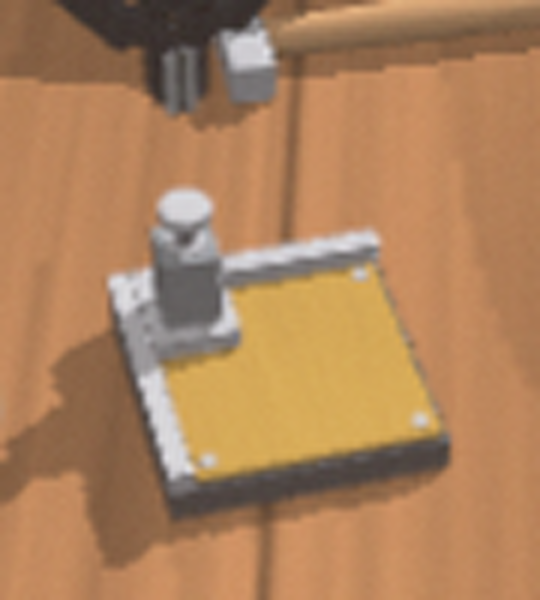

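The crop shows the punch standing in the corner, foot at (190,330), with its head sprung back at (185,208), measured z ≈ 0.103 as before the press. I'm handing in.

```bash
python3 -c "
from bench import r
print(r.hand_in())"
```

```text
the job is handed in; nothing more can be done
None
```

I stood the punch snug in the fence corner, let go, pressed its head to the end stop at about 24 N for just over half a second, and it sprang back up; the job is handed in, but no verdict was returned.

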